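Find the loose flap on the counter's socket boxes and push it open

ROBOT

A 7-joint arm with a two-finger parallel gripper is mounted at the origin on the work surface. World frame = base frame: x ahead of the robot, y to its left, z up, the work surface at z = 0. Lengths are in m, angles in rad, forces in N, time in s.
With the tool pointing down it reaches from about 0.4 to 0.85 m from the base axis. Payload 10.4 kg.
Tool frame: the origin (TCP) lies between the finger pads; the fingertips stand tips_ahead ahead of it and the grasp point (between the pads) lies 11 mm behind it (tips_ahead is the distance from the TCP to the fingertips, in m); z points along the fingers, x is the direction in which the jaws open and shut, and the axes are right-handed (so a half turn about z gives the same grasp; the last joint's range is limited). The gripper opens to 87 mm and grips with 3 to 60 N. Pads are 19 mm wide; open, the fingers measure 117 mm over their backs; the gripper's body (75 mm by 190 mm) begins 51 mm behind the grasp point.
Start: joints at [-1.281, 0.332, -0.065, 1.46, 0.022, 1.35, -0.088], TCP at [0.192, 0.595, 0.206] pointing down, gripper open.
Joint ranges: [-2.6, 2.6], [-0.5, 2.12], [-1.47, 1.34], [0.16, 2.42], [-1.27, 4.41], [0.06, 2.06], [-2.6, 2.6]. Speed limits (rad/s): [2.22, 2.22, 2.79, 2.79, 3.14, 3.14, 3.14].

INTERFACE

Orientations are given as a unit quaternion [x, y, z, w].
In Python, from bench import read_state, camera, close_job, tips_ahead gives the robot as it stands.
- The arm moves only by the tool arm_command, never from a script. Its argument "commands" is a list that holds one entry, the list of rows, each a list of 7 numbers: the turn, a rotation vector about the tool's x, y, z in rad, then the shift along the tool's x, y, z in m, then the opening in per cent of the stroke, from 0 (shut) to 100 (fully open). In form: [[[rx, ry, rz, x, y, z, claw], ...]]. A call has 1 to 20 rows; each row shifts and turns the commanded pose from where the row before left it, along the tool's axes as they then stand; what a row does not reach is not made up. A row lasts 1/8 s, in which the tool goes at most 62.5 mm and 10.7 degrees, less where a joint would pass 70% of its speed; a pose out of reach is approached as far as the arm can. A call with a gripper value outside its range is refused whole. The fingers move at their own pace and stop on an object; "newtons" is the grip in N (left out, the last holds). Time passes only in rows, so rows that do not move let the fingers close. It gives the time, the measured TCP pose, the force and the opening at its end, in the units of the state.
- read_state(): the state, without advancing time (a new reading comes with each control period).
- camera(name): name is "scene" or "side" or "wrist"; returns a dict with "frame" (420x560x3 uint8, red, green, blue), "vfov" (degrees; the focal length in pixels is half the picture's height over the tangent of half this angle, whatever the lens; pixels are square), "cx", "cy" (the principal point, pixels), "R" (3x3) and "t" (3): a world point X has camera coordinates R X + t. Camera axes: x right, y down, z forward; pixel columns grow to the right and rows downward; lengths in m; the calibration is good to about 2 mm. A picture is of the moment at which its call begins. There is no depth.
- close_job(): hands the job in, once; it reports no verdict.
The state is a dict: "time": time; "joint_positions": joint angles; "joint_vel": joint speeds; "joint_torque": joint torques, N m; "ee_pos": TCP position; "eef_rot": TCP orientation; "ft_force": force on the tool from outside, world axes, zero at the start; "torque": the same for the moment, N m; "width": finger opening in m.
Only numpy, scipy, OpenCV 4.12 (cv2) and the standard library are available. Lean on these libraries where they do the work, as an engineer would, in place of code of your own. Each camera call takes 0.05 s, during which the arm holds its last target.

TASK

Two low socket boxes on the counter have four identical metal flaps in their tops; three are blocked and only one rocks on its pivot. Press on the dark spot of the flaps, one after another, with closed fingertips to find the one that gives, and push that one down into its box until it stands well open, tilted more than about 45 degrees, so that the socket under it can be reached; it stays open by itself. Do not pick anything up, and leave the cups and all other things on the counter where they are.

Things in the scene. Friction and masses are not known exactly. Their poses are not given: they have to be found in the camera images.
- box_left: Left (+y) grey socket box fixed on the counter, 110 (x) x 188 (y) x 80 high, rims 10 to 12; origin: centre of its underside; own x points away from the robot, z up. In its top two identical aluminium flaps 83 x 76 x 6, flush, at own y +-44.5, each over an opening 86 x 79, 70 deep below. Pivot line along own y at own x = +20, 77 up (pins in the rim)
- box_right: Right (-y) grey socket box fixed on the counter, 110 (x) x 188 (y) x 80 high, rims 10 to 12; origin: centre of its underside; own x points away from the robot, z up. In its top two identical aluminium flaps 83 x 76 x 6, flush, at own y +-44.5, each over an opening 86 x 79, 70 deep below. Pivot line along own y at own x = +20, 77 up (pins in the rim)
- flap_1_mark (a point): centre of the dark round spot (18 mm across) on the upper face of the flap in the left half of box_left: 38 mm from the pivot line towards the robot's side, 80 mm above the counter when closed; it moves with the flap, z is the flap's upward normal
- flap_1 (a joint): tilt in rad of the flap in the left half of box_left: 0 closed, grows as the long (61 mm) robot-side part with the spot goes down and the short part rises; stop at 1.1. Three flaps are blocked from below and give about 1 mm (under 0.06 rad); the free one, never known beforehand, yields to 3 to 4 N at the spot and stays at any angle (friction hinge)
- flap_2_mark (a point): centre of the dark round spot (18 mm across) on the upper face of the flap in the right half of box_left: 38 mm from the pivot line towards the robot's side, 80 mm above the counter when closed; it moves with the flap, z is the flap's upward normal
- flap_2 (a joint): tilt in rad of the flap in the right half of box_left: 0 closed, grows as the long (61 mm) robot-side part with the spot goes down and the short part rises; stop at 1.1. Three flaps are blocked from below and give about 1 mm (under 0.06 rad); the free one, never known beforehand, yields to 3 to 4 N at the spot and stays at any angle (friction hinge)
- flap_3_mark (a point): centre of the dark round spot (18 mm across) on the upper face of the flap in the left half of box_right: 38 mm from the pivot line towards the robot's side, 80 mm above the counter when closed; it moves with the flap, z is the flap's upward normal
- flap_3 (a joint): tilt in rad of the flap in the left half of box_right: 0 closed, grows as the long (61 mm) robot-side part with the spot goes down and the short part rises; stop at 1.1. Three flaps are blocked from below and give about 1 mm (under 0.06 rad); the free one, never known beforehand, yields to 3 to 4 N at the spot and stays at any angle (friction hinge)
- flap_4_mark (a point): centre of the dark round spot (18 mm across) on the upper face of the flap in the right half of box_right: 38 mm from the pivot line towards the robot's side, 80 mm above the counter when closed; it moves with the flap, z is the flap's upward normal
- flap_4 (a joint): tilt in rad of the flap in the right half of box_right: 0 closed, grows as the long (61 mm) robot-side part with the spot goes down and the short part rises; stop at 1.1. Three flaps are blocked from below and give about 1 mm (under 0.06 rad); the free one, never known beforehand, yields to 3 to 4 N at the spot and stays at any angle (friction hinge)
- cup_1: white paper cup, 66 across, 75 high, between the two boxes; loose bystander, origin at the centre of its underside
- cup_2: white paper cup, 66 across, 75 high, between the two boxes, farther out; loose bystander, origin at the centre of its underside
- cup_3: white paper cup, 66 across, 75 high, beyond the boxes; loose bystander, origin at the centre of its underside
- squeeze_bottle: white squeeze bottle, 56 across, 168 high, beyond the boxes; loose bystander, origin at the centre of its underside
- jug: clear jug with a handle, 90 across, 120 high, beyond the boxes; loose bystander, origin at the centre of its underside
- card_terminal: black card terminal 180 x 85 x 36, lying to the right of the boxes; loose bystander, origin at the centre of its underside

How it is judged:
At the end, for the whole second after the job is handed in: One flap (only the free one can) is tilted more than 0.75 rad (43 degrees) and at rest, and every bystander is within 30 mm of where it was (value of joint any of flap_1, flap_2, flap_3, flap_4 above 0.75 rad and velocity of joint flap_1 between -0.05 and 0.05 rad/s and velocity of joint flap_2 between -0.05 and 0.05 rad/s and velocity of joint flap_3 between -0.05 and 0.05 rad/s and velocity of joint flap_4 between -0.05 and 0.05 rad/s and distance of each of cup_1, cup_2, cup_3, squeeze_bottle, jug, card_terminal from where it was at the start of the episode below 0.03 m); the robot touches nothing.
It fails at once if a bystander is shifted, lifted or carried more than 30 mm (distance of any of cup_1, cup_2, cup_3, squeeze_bottle, jug, card_terminal from where it was at the start of the episode above 0.03 m).
It fails at once if a bystander is tipped over (angle between any of cup_1, cup_2, cup_3, squeeze_bottle, jug, card_terminal's own z axis and vertical above 0.5 rad).
It also fails if it takes over 51 s, if anything falls off the work surface, if the arm or the gripper's body presses on something with over 40 N, if the wrist force passes 120 N, or if a joint passes its speed limit or range.

## Working session

There is one attempt and no reset: what is moved stays moved. The work goes in short steps, Python scripts to look and compute and a tool call to move; the robot and the scene stay as the last step left them, time stands still between calls to the robot, and variables do not carry over. Pictures are saved under pics/ and viewed, and the job is handed in when it is done.

Besides the shell and the picture viewer there is one more tool, called as name(argument=value, ...) on one line, values as JSON. arm_command: Moves the arm, as the interface text tells. Its arguments: {"type":"object","properties":{"commands":{"type":"array"},"newtons":{"type":"number"}},"required":["commands"]}

```bash
mkdir -p pics; ls
python3 - <<'E'
from bench import read_state, camera, tips_ahead
import cv2,pickle
s=read_state();print(s);print(tips_ahead)
d={}
for n in("scene","side","wrist"):
    c=camera(n);d[n]=c;cv2.imwrite(f"pics/{n}0.png",c["frame"][:,:,::-1]);print(n,c["vfov"],c["cx"],c["cy"],c["R"],c["t"])
pickle.dump(d,open("c0.pkl","wb"))
E
```

```text
pics
{'time': 0.0, 'joint_positions': array([-1.28058717,  0.33286507, -0.06467035,  1.4609242 ,  0.02161153,
        1.3499106 , -0.0885417 ]), 'joint_vel': array([ 0.00027703, -0.00095795, -0.00057948,  0.00010584,  0.00013644,
       -0.00227808,  0.00080092]), 'joint_torque': array([ 9.51352831e-05, -6.23245597e+01,  2.45717238e-02, -3.89898419e+01,
       -6.14079041e-02,  3.97349638e-02,  1.54184836e-04]), 'ee_pos': array([0.19223573, 0.59427549, 0.20566631]), 'eef_rot': array([ 8.08633518e-01,  5.88312278e-01, -5.44204915e-04,  4.49464739e-04]), 'ft_force': array([ 0.19794402,  0.16959141, -0.31816473]), 'torque': array([ 0.00949521, -0.00632985,  0.00352848]), 'width': 0.08686438028777507}
0.008
scene 53.865564589862835 281.8591963325009 213.36644490089654 [[-0.63746714  0.7704416  -0.00744268]
 [ 0.57352096  0.46803925 -0.67231909]
 [-0.51449913 -0.43284986 -0.74022405]] [ 0.44372276 -0.2687189   1.28583339]
side 47.9507983707812 276.0697938093769 202.0787846192134 [[ 9.80194839e-01 -1.98034168e-01 -7.38667463e-04]
 [-1.46704105e-01 -7.23614647e-01 -6.74432909e-01]
 [ 1.33026249e-01  6.61184022e-01 -7.38335768e-01]] [-0.62555684  0.09455586  1.08938908]
wrist 60.42939153211093 281.12540895959404 209.48107078404962 [[ 0.30763055  0.95150244 -0.00255749]
 [ 0.91461202 -0.29496016  0.27655623]
 [ 0.26238957 -0.08741625 -0.96099433]] [-0.6230412  -0.03510245  0.39162663]
```

View pics/scene0.png

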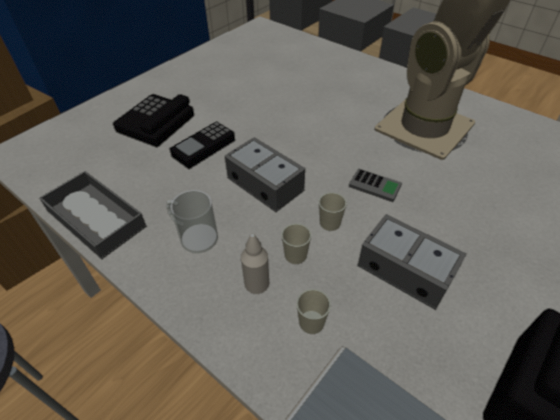

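View pics/side0.png

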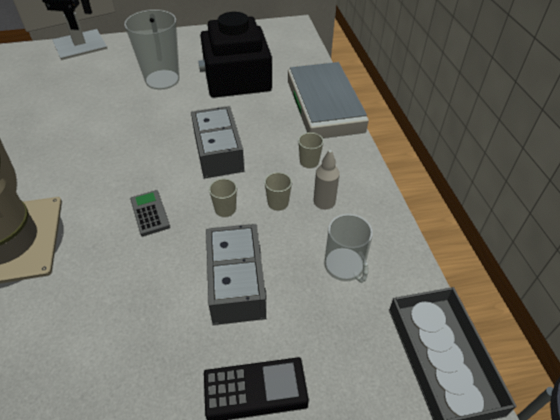

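View pics/wrist0.png

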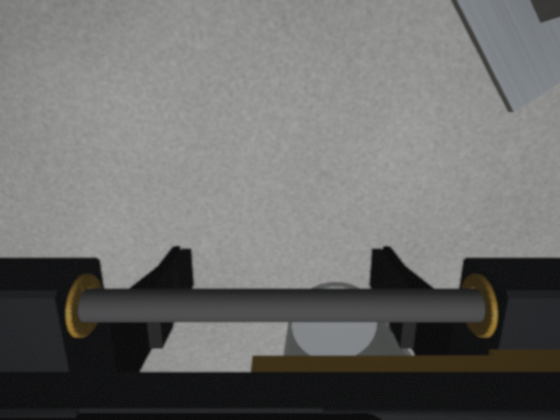

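Both boxes are visible in the scene view (around 265,170 and 412,258) and the side view (217,140 and 236,270). The dark spots are at about (206,121), (208,141), (224,244) and (226,281) in the side view. Next I measure the spots.

```bash
cat > h.py <<'E'
import numpy as np,cv2
def ray(c,u,v,z):
    f=c["frame"].shape[0]/2/np.tan(np.radians(c["vfov"]/2))
    R=np.array(c["R"]);t=np.array(c["t"]);o=-R.T@t
    d=R.T@np.array([(u-c["cx"])/f,(v-c["cy"])/f,1]);return o+d*(z-o[2])/d[2]
def proj(c,X):
    f=c["frame"].shape[0]/2/np.tan(np.radians(c["vfov"]/2))
    p=np.array(c["R"])@np.array(X)+np.array(c["t"]);return p[0]/p[2]*f+c["cx"],p[1]/p[2]*f+c["cy"]
def spots(c,rois):
    g=cv2.cvtColor(c["frame"],cv2.COLOR_RGB2GRAY); out=[]
    for x0,y0,x1,y1 in rois:
        s=g[y0:y1,x0:x1].astype(float); m=np.median(s); w=np.clip(m*0.8-s,0,None)
        n,l,st,ce=cv2.connectedComponentsWithStats((s<0.75*m).astype(np.uint8))
        out.append([(round(ce[i][0]+x0,1),round(ce[i][1]+y0,1),int(st[i][4])) for i in range(1,n)])
    return out
E
python3 - <<'E'
import pickle,cv2,numpy as np
from h import *
d=pickle.load(open("c0.pkl","rb"))
S={"side":[(198,114,216,128),(201,134,219,148),(215,236,234,253),(217,272,236,290)],
   "scene":[(390,226,408,243),(429,246,447,262),(272,155,289,171),(249,144,265,158)]}
for n in S:
    c=d[n]
    for o in spots(c,S[n]):
        for u,v,a in o:
            if a>8: print(n,u,v,a,ray(c,u,v,.08).round(4))
a=cv2.resize(d["side"]["frame"][95:325,180:280,::-1],None,fx=2.6,fy=2.6,interpolation=2)
b=cv2.resize(d["scene"]["frame"][130:310,215:475,::-1],None,fx=2,fy=2,interpolation=2)
h=np.zeros((600,800,3),np.uint8);h[:a.shape[0],:a.shape[1]]=a;h[:b.shape[0],270:270+b.shape[1]]=b[:,:530]
cv2.imwrite("pics/crop.png",h)
E
```

```text
side 206.2 119.6 22 [0.4994 0.2613 0.08  ]
side 201.5 143.3 19 [0.4779 0.1663 0.08  ]
side 211.0 140.5 24 [0.5028 0.1724 0.08  ]
side 223.6 244.4 46 [ 0.4929 -0.166   0.08  ]
side 226.0 280.4 59 [ 0.4865 -0.2549  0.08  ]
scene 405.6 226.6 9 [0.4741 0.1703 0.08  ]
scene 398.2 233.1 40 [0.5008 0.1668 0.08  ]
scene 437.3 252.9 47 [0.497  0.2559 0.08  ]
scene 280.7 156.9 44 [ 0.4655 -0.1939  0.08  ]
scene 281.3 165.8 24 [ 0.4913 -0.1705  0.08  ]
scene 262.6 144.7 10 [ 0.4573 -0.2637  0.08  ]
scene 256.7 150.5 22 [ 0.4853 -0.2596  0.08  ]
```

View pics/crop.png

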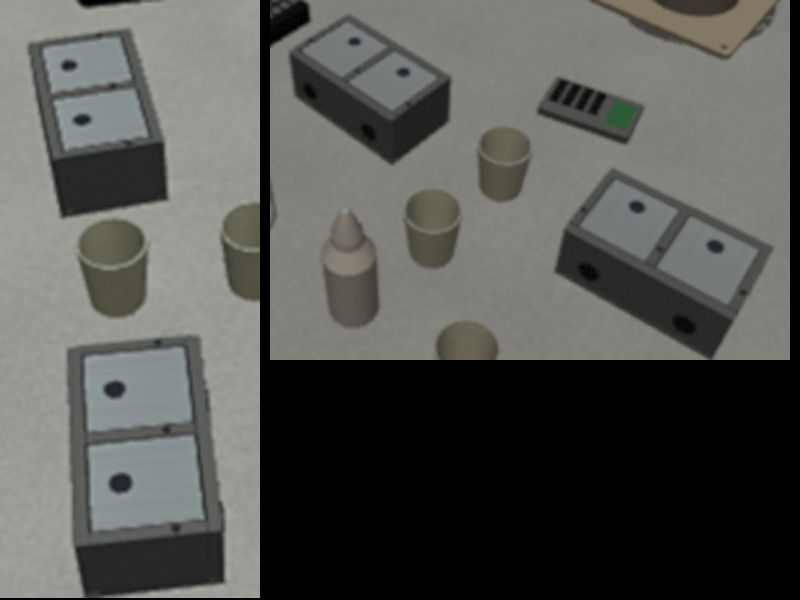

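Run:
```python
import pickle
from h import *
c=pickle.load(open("c0.pkl","rb"));s=c["side"]
for n,u,v in [("blender",208,92),("blender r",270,88),("pitcher",161,84),("book",305,132),("book",290,70),("bottle",326,203),("cup3",311,163),("cup2",278,205),("cup1",225,212)]: print(n,ray(s,u,v,0).round(3))
for z in(0.1,.15,.2):print(ray(s,215,20,z).round(3),ray(s,205,40,z).round(3))
```

```text
blender [0.521 0.506 0.   ]
blender r [0.717 0.489 0.   ]
pitcher [0.377 0.581 0.   ]
book [0.774 0.252 0.   ]
book [0.802 0.578 0.   ]
bottle [ 0.759 -0.026  0.   ]
cup3 [0.759 0.122 0.   ]
cup2 [ 0.641 -0.009  0.   ]
cup1 [ 0.51  -0.006  0.   ]
[0.583 0.775 0.1  ] [0.536 0.647 0.1  ]
[0.576 0.674 0.15 ] [0.533 0.555 0.15 ]
[0.57  0.573 0.2  ] [0.529 0.462 0.2  ]
```

arm_command(commands=[[[0,0,-0.157,0,0,0,0],[0,0,-0.157,0,0,0,0],[0,0,0,-0.05,0,0,0],[0,0,0,-0.05,0,0,0],[0,0,0,-0.05,0,0,0],[0,0,0,-0.05,0,0,0],[0,0,0,-0.02,0.045,0,0],[0,0,0,-0.02,0.045,0,0],[0,0,0,-0.02,0.045,0,0],[0,0,0,-0.02,0.045,0,0],[0,0,0,-0.02,0.045,0,0],[0,0,0,-0.02,0.045,0,0],[0,0,0,-0.015,0.036,0,0],[0,0,0,0,0,0,0],[0,0,0,0,0,0,0]]])

```text
time: 2.02
ee_pos: [0.4981, 0.2604, 0.2061]
eef_rot: [0.707, 0.708, -0.0, -0.0]
ft_force: [0.2, -0.4, 0.5]
width: 0.0005
```

arm_command(commands=[[[0,0,0,-0.001,0,0.035,0],[0,0,0,0,0,0.035,0],[0,0,0,0,0,0.03,0],[0,0,0,0,0,0.009,0],[0,0,0,0,0,0.003,0],[0,0,0,0,0,0,0]]])

```text
time: 2.78
ee_pos: [0.4991, 0.2596, 0.0955]
eef_rot: [0.707, 0.708, 0.001, 0.0]
ft_force: [0.0, -0.5, 0.5]
width: 0.0004
```

Run:
```python
from bench import camera
import cv2
a=camera("side")["frame"][80:200,160:280,::-1];b=camera("wrist")["frame"][:,:,::-1]
import numpy as np
cv2.imwrite("pics/s1.png",np.hstack([cv2.resize(a,(400,400)),cv2.resize(b,(400,300))[:,:] if 0 else cv2.copyMakeBorder(cv2.resize(b,(400,300)),0,100,0,0,0)]))
```

```text
(no output)
```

View pics/s1.png

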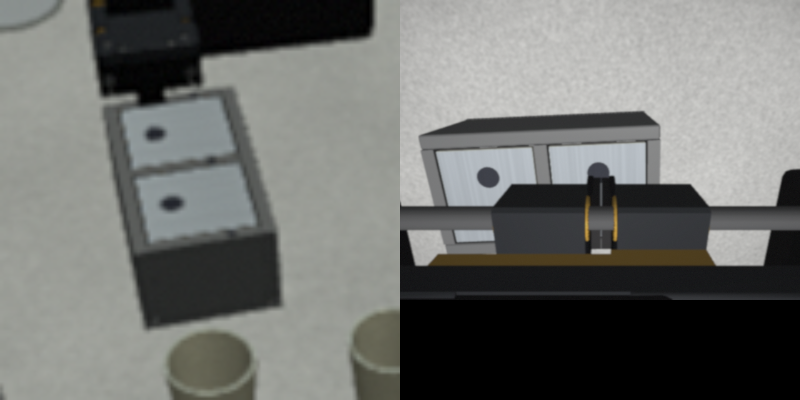

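Run:
```python
from bench import camera,read_state
from h import *
s=read_state();p=s["ee_pos"];print(s["time"],p,s["eef_rot"])
for n in("side","wrist","scene"):
    c=camera(n);t=p-[0,0,.008];print(n,proj(c,t),proj(c,p+[0,0,.062]),"spot",proj(c,[.498,.2585,.08]))
    print(c["R"][2],c["t"], -c["R"].T@c["t"])
    cv2.imwrite(f"pics/{n}2.png",c["frame"][:,:,::-1])
    if n=="wrist":
        for u,v in((598/1-400,172),(488-400,177)): print(ray(c,u*1.4,v*1.4,.08))
```

```text
2.875 [0.49923699 0.25949277 0.09555999] [7.06664815e-01 7.07547908e-01 8.90681047e-04 6.26148289e-05]
side (np.float64(205.89158345613518), np.float64(117.74606893493795)) (np.float64(202.8764317001564), np.float64(95.73860393182726)) spot (np.float64(205.77878523480376), np.float64(120.29765326418128))
[ 0.13302625  0.66118402 -0.73833577] [-0.62555684  0.09455586  1.08938908] [ 0.48212197 -0.77574628  0.86764443]
wrist (np.float64(283.73838578531075), np.float64(246.534628240912)) (np.float64(285.0302035965033), np.float64(318.017495323345)) spot (np.float64(281.9262142475391), np.float64(239.56983704240054))
[ 2.77288656e-01  2.03888012e-04 -9.60786636e-01] [-0.2573729 -0.4837242  0.1456749] [0.42402336 0.25797563 0.27405082]
[0.49875745 0.25578628 0.08      ]
[0.50319837 0.16678885 0.08      ]
scene (np.float64(439.4394915405924), np.float64(252.2770285863564)) (np.float64(449.3764054299935), np.float64(230.4816378886433)) spot (np.float64(438.25510989662524), np.float64(253.8569741649917))
[-0.51449913 -0.43284986 -0.74022405] [ 0.44372276 -0.2687189   1.28583339] [1.09853476 0.34048132 0.77444244]
```

View pics/scene2.png

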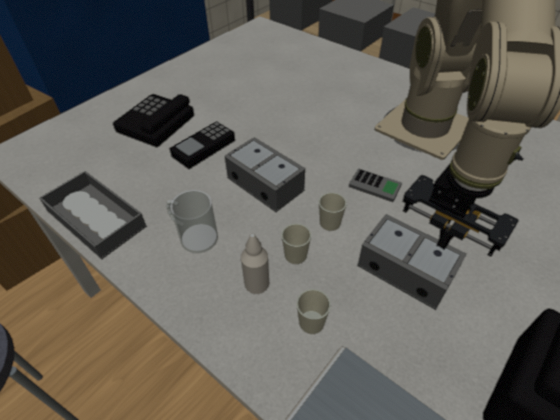

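View pics/side2.png

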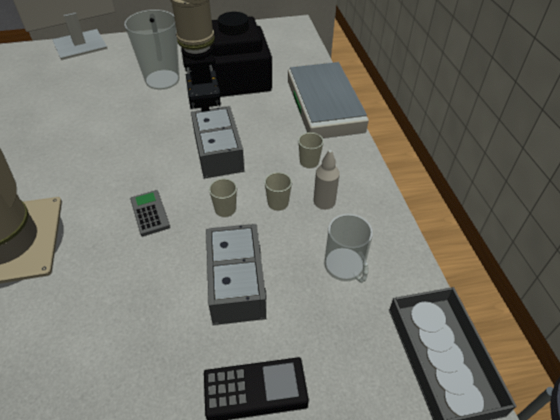

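```bash
python3 - <<'E'
import cv2,numpy as np
a=cv2.imread("pics/scene2.png")[180:300,360:520];b=cv2.imread("pics/side2.png")[60:160,165:265]
f=lambda x:cv2.convertScaleAbs(x,alpha=1.8)
cv2.imwrite("pics/z2.png",np.hstack([cv2.resize(f(a),(480,360),interpolation=2),cv2.resize(f(b),(360,360),interpolation=2)])[:, :800])
E
python3 -c "
import bench,inspect;print(bench.tips_ahead, [x for x in dir(bench) if x[0]!='_'])"
```

```text
0.008 ['PlanningError', 'camera', 'close_job', 'read_state', 'tips_ahead']
```

View pics/z2.png

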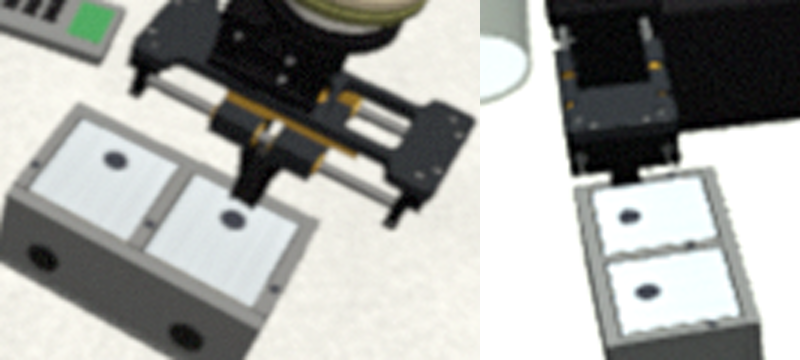

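View pics/wrist2.png

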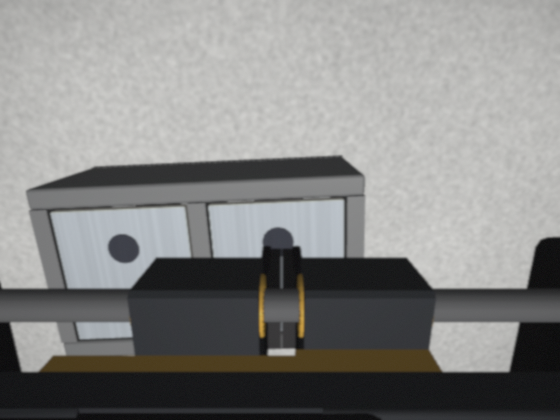

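The fingertips look aligned with the spot in y. They seem somewhat higher than predicted, so contact will settle the height.

arm_command(commands=[[[0,0,0,0,0,0.003,0],[0,0,0,0,0,0.003,0],[0,0,0,0,0,0.002,0],[0,0,0,0,0,0,0]]])

```text
time: 3.52
ee_pos: [0.4986, 0.259, 0.0862]
eef_rot: [0.707, 0.708, -0.0, -0.0]
ft_force: [0.1, -0.1, 0.2]
width: 0.0005
```

arm_command(commands=[[[0,0,0,0,0,0.002,0],[0,0,0,0,0,0.002,0],[0,0,0,0,0,0,0]]])

```text
time: 3.9
ee_pos: [0.4986, 0.259, 0.0822]
eef_rot: [0.707, 0.708, -0.0, -0.0]
ft_force: [-1.2, 0.1, -0.5]
width: 0.0002
```

arm_command(commands=[[[0,0,0,0,0,0.002,0],[0,0,0,0,0,0.002,0],[0,0,0,0,0,0,0]]])

```text
time: 4.28
ee_pos: [0.4986, 0.259, 0.0782]
eef_rot: [0.707, 0.708, -0.0, -0.0]
ft_force: [0.1, -0.6, 0.3]
width: 0.0004
```

arm_command(commands=[[[0,0,0,0,0,0.002,0],[0,0,0,0,0,0.002,0],[0,0,0,0,0,0,0]]])

```text
time: 4.65
ee_pos: [0.4986, 0.259, 0.0742]
eef_rot: [0.707, 0.708, -0.0, -0.0]
ft_force: [0.2, -0.9, -0.4]
width: 0.0008
```

```bash
cat > look.py <<'E'
import sys,cv2,numpy as np
from bench import camera
n,y0,x0,z0,w0=sys.argv[1],*map(int,sys.argv[2:6])
a=camera("scene")["frame"][y0:y0+120,x0:x0+160,::-1];b=camera("side")["frame"][z0:z0+100,w0:w0+100,::-1]
f=lambda x:cv2.convertScaleAbs(x,alpha=1.8)
cv2.imwrite(f"pics/{n}.png",np.hstack([cv2.resize(f(a),(480,360),interpolation=2),cv2.resize(f(b),(320,360),interpolation=2)]))
E
python3 look.py z3 180 360 60 165
```

```text
(no output)
```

View pics/z3.png

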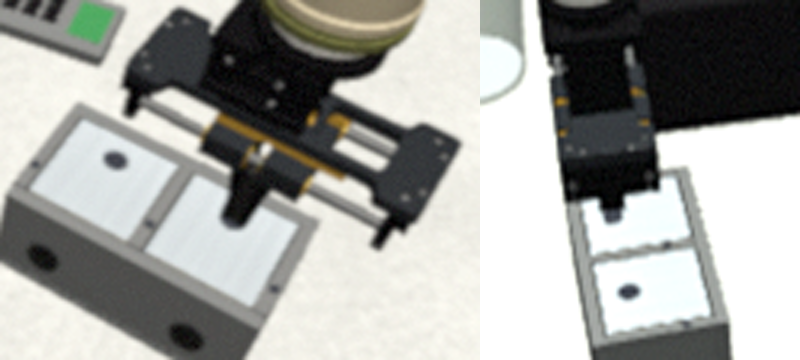

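arm_command(commands=[[[0,0,0,0,0,0.002,0],[0,0,0,0,0,0,0]]])

```text
time: 5.0
ee_pos: [0.4986, 0.259, 0.0723]
eef_rot: [0.707, 0.708, -0.0, -0.0]
ft_force: [-0.4, -0.7, 0.1]
width: 0.0006
```

arm_command(commands=[[[0,0,0,0,0,0.002,0],[0,0,0,0,0,0,0]]])

```text
time: 5.25
ee_pos: [0.4986, 0.259, 0.0703]
eef_rot: [0.707, 0.708, -0.0, -0.0]
ft_force: [-0.4, 0.4, -1.0]
width: 0.0005
```

arm_command(commands=[[[0,0,0,0,0,0.002,0],[0,0,0,0,0,0,0]]])

```text
time: 5.5
ee_pos: [0.4986, 0.259, 0.0683]
eef_rot: [0.707, 0.708, -0.0, -0.0]
ft_force: [0.0, -1.5, 0.9]
width: 0.0004
```

arm_command(commands=[[[0,0,0,0,0,0.002,0],[0,0,0,0,0,0,0]]])

```text
time: 5.75
ee_pos: [0.4986, 0.259, 0.0662]
eef_rot: [0.707, 0.708, -0.0, -0.0]
ft_force: [-0.5, 0.7, 0.2]
width: 0.0008
```

arm_command(commands=[[[0,0,0,0,0,0.002,0],[0,0,0,0,0,0,0]]])

```text
time: 6.0
ee_pos: [0.4987, 0.2591, 0.0644]
eef_rot: [0.707, 0.708, 0.0, -0.0]
ft_force: [-0.3, -0.7, 0.0]
width: 0.0002
```

```bash
python3 look.py z4 180 360 60 165
```

```text
(no output)
```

View pics/z4.png

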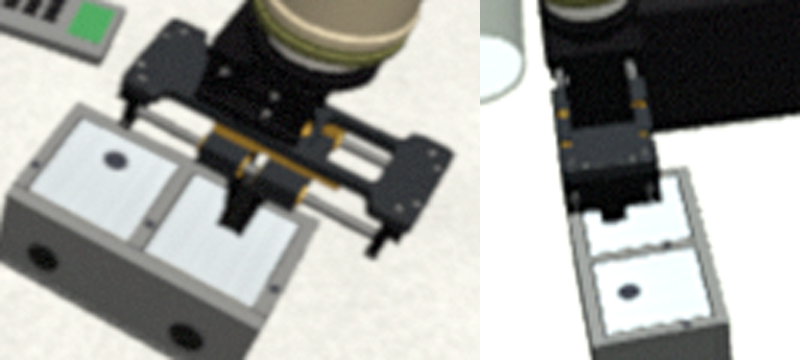

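arm_command(commands=[[[0,0,0,0,0,0.001,0],[0,0,0,0,0,0,0]]])

```text
time: 6.35
ee_pos: [0.4987, 0.2591, 0.0636]
eef_rot: [0.707, 0.708, 0.0, -0.0]
ft_force: [-1.1, -1.3, 2.0]
width: 0.0008
```

arm_command(commands=[[[0,0,0,0,0,0.001,0],[0,0,0,0,0,0,0]]])

```text
time: 6.6
ee_pos: [0.4987, 0.2591, 0.0624]
eef_rot: [0.707, 0.708, 0.0, -0.0]
ft_force: [-0.8, 0.3, 1.7]
width: 0.0007
```

Run:
```python
from bench import camera,read_state
from h import *
s=read_state();print({k:np.round(v,3) for k,v in s.items()})
c=camera("wrist");cv2.imwrite("pics/w4.png",c["frame"][:,:,::-1])
p=s["ee_pos"];print(proj(c,p-[0.0095,0,.008]),proj(c,p-[0.0095,0,-.01]))
```

```text
{'time': np.float64(6.6), 'joint_positions': array([-0.782,  0.323,  0.261,  1.808, -0.096,  1.023,  1.088]), 'joint_vel': array([-0.002,  0.   ,  0.   , -0.001, -0.   ,  0.   , -0.001]), 'joint_torque': array([ 1.3000e-01, -5.3156e+01,  4.0660e+00, -3.3614e+01,  7.4000e-02,
       -4.5300e-01,  7.0000e-03]), 'ee_pos': array([0.499, 0.259, 0.062]), 'eef_rot': array([ 0.707,  0.708,  0.   , -0.   ]), 'ft_force': array([-0.796,  0.308,  1.666]), 'torque': array([-0.105,  0.288,  0.007]), 'width': np.float64(0.001)}
(np.float64(283.72653029441983), np.float64(230.20018134606946)) (np.float64(283.93643409765855), np.float64(242.1305355963965))
```

View pics/w4.png

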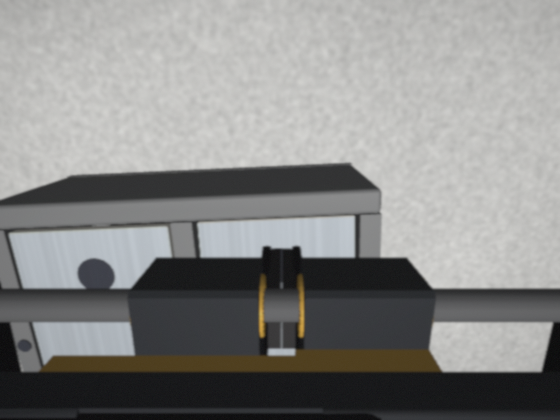

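arm_command(commands=[[[0,0,0,0,0,0.002,0],[0,0,0,0,0,0,0]]])

```text
time: 6.9
ee_pos: [0.4987, 0.2591, 0.0602]
eef_rot: [0.707, 0.708, -0.0, -0.0]
ft_force: [-1.6, -0.2, 1.3]
width: 0.0005
```

arm_command(commands=[[[0,0,0,0,0,0.002,0],[0,0,0,0,0,0,0]]])

```text
time: 7.15
ee_pos: [0.4988, 0.259, 0.0583]
eef_rot: [0.707, 0.708, 0.0, 0.0]
ft_force: [0.2, -0.7, 2.1]
width: 0.0008
```

arm_command(commands=[[[0,0,0,0,0,0.003,0],[0,0,0,0,0,0.003,0],[0,0,0,0,0,0,0]]])

```text
time: 7.52
ee_pos: [0.4988, 0.2591, 0.0522]
eef_rot: [0.707, 0.708, 0.0, -0.0]
ft_force: [0.1, -0.2, 2.3]
width: 0.0002
```

```bash
python3 look.py z5 180 360 60 165
```

```text
(no output)
```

View pics/z5.png

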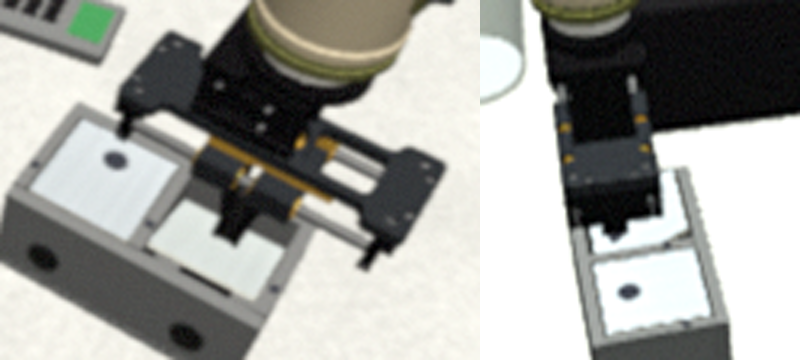

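Run:
```python
import pickle
from h import *
c=pickle.load(open("c0.pkl","rb"))["scene"]
for z in(.08,.1,.11,.12,.14,.16):print(z,ray(c,401.7,225.7,z).round(3),ray(c,482.7,269.3,z).round(3), ray(c,360+235/3,180+240/3,z).round(3))
```

```text
0.08 [0.477 0.162 0.08 ] [0.477 0.345 0.08 ] [0.512 0.266 0.08 ]
0.1 [0.495 0.168 0.1  ] [0.495 0.344 0.1  ] [0.529 0.268 0.1  ]
0.11 [0.504 0.17  0.11 ] [0.504 0.344 0.11 ] [0.538 0.269 0.11 ]
0.12 [0.513 0.173 0.12 ] [0.513 0.344 0.12 ] [0.546 0.27  0.12 ]
0.14 [0.531 0.178 0.14 ] [0.531 0.344 0.14 ] [0.563 0.272 0.14 ]
0.16 [0.549 0.183 0.16 ] [0.549 0.344 0.16 ] [0.58  0.274 0.16 ]
```

Run:
```python
import pickle
from h import *
c=pickle.load(open("c0.pkl","rb"))["side"]
for z in(.08,.1,.11,.12,.14,.16):print(z,ray(c,194.7,120,z).round(3),ray(c,219.7,119,z).round(3))
```

```text
0.08 [0.469 0.266 0.08 ] [0.535 0.257 0.08 ]
0.1 [0.469 0.239 0.1  ] [0.534 0.23  0.1  ]
0.11 [0.469 0.226 0.11 ] [0.533 0.217 0.11 ]
0.12 [0.47  0.213 0.12 ] [0.533 0.204 0.12 ]
0.14 [0.47  0.186 0.14 ] [0.531 0.178 0.14 ]
0.16 [0.47 0.16 0.16] [0.53  0.152 0.16 ]
```

Flap 1 gives: it is visibly tilted at a steady ~2 N. The body posts triangulate to z≈0.14, so there is room to push deeper.

arm_command(commands=[[[0,0,0,0,0,0.004,0],[0,0,0,0,0,0.004,0],[0,0,0,0,0,0.004,0],[0,0,0,0,0,0.004,0],[0,0,0,0,0,0,0]]])

```text
time: 8.25
ee_pos: [0.4982, 0.2589, 0.0358]
eef_rot: [0.707, 0.708, -0.001, -0.0]
ft_force: [-0.8, -0.0, 0.4]
width: 0.0003
```

arm_command(commands=[[[0,0,0,0,0,0.003,0],[0,0,0,0,0,0.003,0],[0,0,0,0,0,0.003,0],[0,0,0,0,0,0,0]]])

```text
time: 8.75
ee_pos: [0.4984, 0.259, 0.0271]
eef_rot: [0.707, 0.708, -0.0, -0.0]
ft_force: [-1.5, -0.1, 1.4]
width: 0.0008
```

```bash
python3 look.py z6 180 360 60 165
```

```text
(no output)
```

View pics/z6.png

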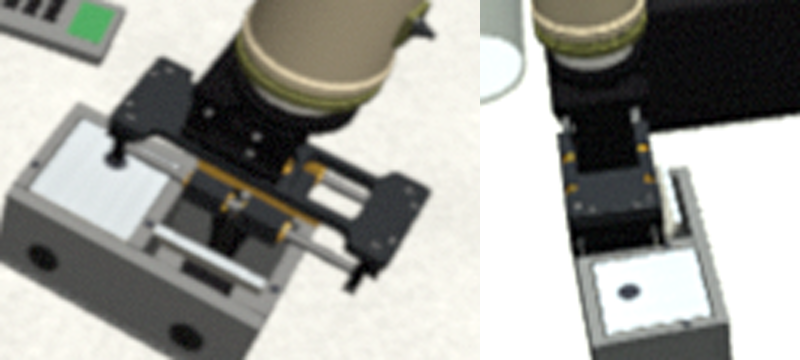

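The flap's short edge now stands up and the opening under it is visible. I push a little more for margin.

arm_command(commands=[[[0,0,0,0,0,0.003,0],[0,0,0,0,0,0.003,0],[0,0,0,0,0,0,0]]])

```text
time: 9.22
ee_pos: [0.4985, 0.259, 0.0211]
eef_rot: [0.707, 0.708, -0.0, -0.0]
ft_force: [0.8, 0.6, 0.6]
width: 0.0008
```

arm_command(commands=[[[0,0,0,0,0.002,0.001,0],[0,0,0,0,0.002,0,0],[0,0,0,0,0,0,0]]])

```text
time: 9.6
ee_pos: [0.5017, 0.259, 0.0199]
eef_rot: [0.707, 0.708, -0.001, -0.001]
ft_force: [-5.0, 0.7, 0.1]
width: 0.0009
```

arm_command(commands=[[[0,0,0,0,-0.003,0,0],[0,0,0,0,-0.003,0,0],[0,0,0,0,0,-0.02,0],[0,0,0,0,0,-0.03,0],[0,0,0,0,0,-0.04,0],[0,0,0,0,0,-0.04,0],[0,0,0,0,0,-0.04,0],[0,0,0,0,0,-0.04,0],[0,0,0,0,-0.04,-0.02,0],[0,0,0,0,-0.04,0,0],[0,0,0,0,0,0,0],[0,0,0,0,0,0,0]]])

```text
time: 11.1
ee_pos: [0.4172, 0.2588, 0.2507]
eef_rot: [0.707, 0.707, 0.001, 0.0]
ft_force: [0.1, 0.1, 0.3]
width: 0.0004
```

```bash
python3 look.py z7 180 360 60 165
python3 - <<'E'
from bench import camera
import cv2
cv2.imwrite("pics/side7.png",camera("side")["frame"][:,:,::-1]);c=camera("wrist");cv2.imwrite("pics/w7.png",c["frame"][:,:,::-1])
import pickle;pickle.dump({"scene":camera("scene"),"wrist":c},open("c7.pkl","wb"))
E
```

```text
(no output)
```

View pics/z7.png

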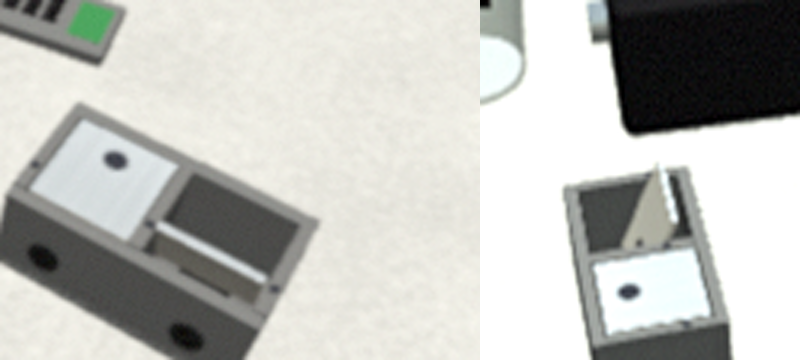

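View pics/w7.png

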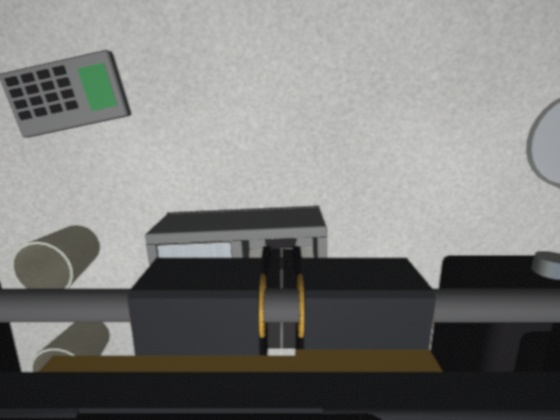

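View pics/side7.png

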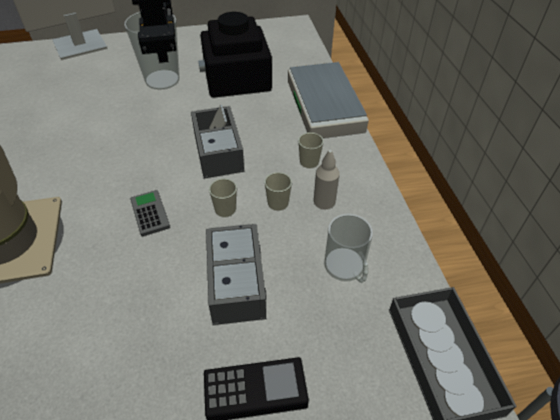

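The flap stands steeply open, and the cups, bottle, jug and terminal look unmoved. I check the tilt numerically.

Run:
```python
import pickle
from h import *
c=pickle.load(open("c7.pkl","rb"))["scene"]
g=cv2.cvtColor(c["frame"],cv2.COLOR_RGB2GRAY)
# column profile through flap edge mid (~zoom 212,250)
print("meas", 360+212/3,180+251/3, g[250:285,431])
for th in np.arange(.5,1.15,.1):
    s,k=np.sin(th),np.cos(th)
    px=.5365;y=.2575
    P=lambda r,n:[px+r*k-n*s*-1*-1, y, .077+r*s+n*k]
    print(round(th,2),*[np.round(proj(c,P(.022,n)),1) for n in(.003,-.003)])
b=pickle.load(open("c0.pkl","rb"))
d=cv2.absdiff(b["scene"]["frame"],c["frame"]).max(2)>25
n,l,st,ce=cv2.connectedComponentsWithStats(d.astype(np.uint8));print([s.tolist() for s in st[1:] if s[4]>6])
s7=cv2.imread("pics/side7.png")[:,:,::-1]
d=cv2.absdiff(b["side"]["frame"],s7).max(2)>25
n,l,st,ce=cv2.connectedComponentsWithStats(d.astype(np.uint8));print([s.tolist() for s in st[1:] if s[4]>6])
```

```text
meas 430.6666666666667 263.6666666666667 [ 41  40  43  41  41  42  42  41  41  40  42  48  77 108 121 114  85  56
  49  50  50  52  51  52  46  40  52  74  80  82  79  73  55  42  42]
0.5 [426.6 268.2] [425.3 270.6]
0.6 [427.2 267.3] [425.8 269.8]
0.7 [427.7 266.3] [426.3 268.9]
0.8 [428.3 265.3] [426.8 267.9]
0.9 [428.9 264.4] [427.3 267. ]
1.0 [429.5 263.5] [427.9 266. ]
1.1 [430.1 262.6] [428.5 265.1]
[[418, 0, 25, 29, 217], [454, 0, 10, 22, 92], [461, 0, 49, 57, 848], [510, 0, 50, 52, 1457], [551, 16, 9, 21, 99], [432, 22, 26, 51, 689], [417, 28, 13, 11, 62], [459, 32, 6, 7, 27], [444, 46, 116, 125, 7590], [406, 68, 4, 17, 42], [455, 68, 15, 8, 61], [439, 71, 16, 25, 195], [422, 74, 8, 10, 51], [425, 91, 6, 4, 8], [415, 238, 45, 35, 776], [408, 257, 40, 25, 372]]
[[42, 0, 38, 30, 538], [81, 0, 11, 14, 114], [132, 0, 45, 63, 1964], [196, 107, 35, 24, 549], [0, 138, 17, 42, 124], [16, 186, 2, 7, 10]]
```

```bash
python3 -c "
from bench import *
print(close_job())"
```

```text
the job is handed in; nothing more can be done
None
```

The free flap was flap_1, the left half of box_left, and it is now pushed well open. It gave on the first press, so I did not need to test the other three. I pushed it down with closed fingertips, backed out, raised the arm clear and handed the job in at about 11 s.

**Tilt:** the raised short edge in the scene picture matches about 1.0 rad, against the 0.75 rad needed. I estimated this from one edge in one camera. After the arm was withdrawn the flap stayed standing open in the pictures.

**Bystanders:** comparing scene and side pictures from before and after shows changes only at the arm and box_left. The cups, bottle, jug and terminal show no change.

**Forces:** the wrist readings between steps were about 5 N at most, and about 0.3 N at the end with the arm clear.

**One disagreement:** the fingertips touched the flap at a TCP height of about 0.063 m. With tips_ahead at 8 mm I expected contact at about 0.088 m. In effect the tips sit about 18 mm behind the TCP rather than 8 mm ahead, and the pictures showed the same. I worked from the measured contact and the pictures instead.

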